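# Close up the pressure pot

### The job

The lid of the small pressure pot is on, but one of its three swing bolts is still laid out to the side. Before tightening anything, swing that bolt up until it stands fully home in its slot in the lid; then turn the T-nuts of all three bolts clockwise until each comes up against its stop, and let go. Leave all three bolts upright, and the housings, tumbler and tape dispenser where they are.

Things in the scene. Friction and masses are not known exactly. Their poses are not given: they have to be found in the camera images.
- pot: grey pressure pot fixed to the bench, 172 mm across its lid; lid rim 175 mm high, gauge on it 250 mm high, on the side away from bolt 1. Swing bolts pivot 100 mm from its axis, 135 mm above the bench, at 90 (bolt1), 210 (bolt2), 330 degrees (bolt3) anticlockwise from its own +x. Slotted lid ears reach out to 117 mm, 40 mm wide. Origin: its axis at bench level, z up; yaw within 0.45 rad
- shank1 (a point): middle of the round shank of the T-nut on bolt 1, on the bolt's axis, 76 mm from the bolt's pivot; the shank is 20 mm in diameter and bare from 45 to 104 mm from the pivot, where the cross bar begins. Same axes as bar1
- bolt1 (a joint): swing of bolt 1 (the one laid out at the start, towards +y), rad: 0 = level, pointing straight away from the pot's axis; 1.571 = upright, home in its lid slot (hard stop); starts between 0 and 0.3. It swings in the upright plane through the pot's axis. Stiff pivot (about 0.2 N m): it stays at any angle where it is left.
- bolt2 (a joint): swing of bolt 2 (upright at the start), rad: 0 = upright, home in its lid slot (hard stop); negative = leaning out from the pot, -1.571 = level. It swings in the upright plane through the pot's axis. Stiff pivot (about 0.2 N m): it stays at any angle where it is left.
- bolt3 (a joint): swing of bolt 3 (upright at the start), rad: 0 = upright, home in its lid slot (hard stop); negative = leaning out from the pot, -1.571 = level. It swings in the upright plane through the pot's axis. Stiff pivot (about 0.2 N m): it stays at any angle where it is left.
- nut1 (a joint): turn of the captive T-nut on bolt 1, rad: grows as it is tightened, clockwise seen from above with the bolt upright; 1.25 = tight, hard stop; starts between -0.2 and 0.25. At 0 the bar is level and tangent to the pot's rim. Turns stiffly (about 0.08 N m), stays where it is left.
- nut2 (a joint): turn of the captive T-nut on bolt 2, rad: grows as it is tightened, clockwise seen from above with the bolt upright; 1.25 = tight, hard stop; starts between -0.2 and 0.25. At 0 the bar is level and tangent to the pot's rim. Turns stiffly (about 0.08 N m), stays where it is left.
- nut3 (a joint): turn of the captive T-nut on bolt 3, rad: grows as it is tightened, clockwise seen from above with the bolt upright; 1.25 = tight, hard stop; starts between -0.2 and 0.25. At 0 the bar is level and tangent to the pot's rim. Turns stiffly (about 0.08 N m), stays where it is left.
- bar1 (a point): middle of the cross bar of the T-nut on bolt 1, on the bolt's axis, 113 mm from its pivot. Bar 84 mm long, 20 mm wide, 18 mm high along the bolt; under its middle the shank, 20 mm in diameter. Axes turn with the nut: x along the bolt away from the pivot (up when upright), y along the bar.
- bar2 (a point): middle of the cross bar of the T-nut on bolt 2, on the bolt's axis, 113 mm from its pivot. Bar 84 mm long, 20 mm wide, 18 mm high along the bolt; under its middle the shank, 20 mm in diameter. Axes turn with the nut: x along the bolt away from the pivot (up when upright), y along the bar.
- bar3 (a point): middle of the cross bar of the T-nut on bolt 3, on the bolt's axis, 113 mm from its pivot. Bar 84 mm long, 20 mm wide, 18 mm high along the bolt; under its middle the shank, 20 mm in diameter. Axes turn with the nut: x along the bolt away from the pivot (up when upright), y along the bar.
- housing_a: bystander: loose open grey housing 150 x 110 x 65 mm with mounting ears, holding gasket discs; origin under its centre
- housing_b: bystander: loose open grey housing 150 x 110 x 65 mm with mounting ears, holding a gear motor; origin under its centre
- tumbler: bystander: loose yellow tumbler, 80 mm rim, 125 mm tall; origin under its centre
- dispenser: bystander: loose black tape dispenser 140 x 58 x 78 mm; origin under its centre

How it is judged:
By the outcome, as a careful person would: the job done as asked, in the order asked, and still so for the second after the job is handed in, with the robot touching nothing.
It also fails if it takes over 72 s, if anything falls off the work surface, if the arm or the gripper's body presses on something with over 40 N, if the wrist force passes 120 N, or if a joint passes its speed limit or range.

### The arm

A 6-joint arm with a two-finger parallel gripper is mounted at the origin on the work surface. World frame = base frame: x ahead of the robot, y to its left, z up, the work surface at z = 0. Lengths are in m, angles in degrees, forces in N, time in s.
With the tool pointing down it reaches from about 0.35 to 0.875 m from the base axis. Payload 4.2 kg.
Tool frame: the origin (TCP) lies at the very end of the fingers, on their centre line; the grasp point (between the pads) lies 19 mm behind it; z points along the fingers, y is the line along which they close (so a half turn about z gives the same grasp; the last joint's range is limited). The gripper opens to 87 mm and grips with 3 to 60 N. Pads are 19 mm wide; open, the fingers measure 117 mm over their backs; the gripper's body (75 mm by 190 mm) begins 51 mm behind the grasp point.
Start: joints at [80.879, 22.042, 0.453, 0, -68.411, -14.817], TCP at [0.254, 0.571, 0.223] pointing down, gripper open.
Joint ranges: [-179.83, 179.83], [-69.29, 118.12], [-61.27, 80.66], [-181.25, 117.63], [-171.15, -9.14], [-177.46, 177.46]. Speed limits (degrees/s): [159.86, 159.86, 180, 180, 180, 180].

### API

Orientations are given as a 3x3 rotation matrix whose columns are the frame's x, y, z axes.
In Python, from station import sense, optics, r gives the robot as it stands. The module is installed in compiled form; this text tells all that it offers.
- The arm moves only by the shell command python3 -m pendant 'ROWS' [OPENING]. ROWS is JSON, a list that holds one entry, the list of rows, each a list of 4 numbers: the shift along the tool's x, y, z normalised to -1 to 1, where 1 is 100 mm, then the turn about the tool's z normalised to -1 to 1, where 1 is 2 rad. A call has 1 to 8 rows; each row is the pose to reach, as a shift and turn from the pose commanded when the call began, along the tool's axes at that moment; what a row does not reach only later rows make up. A row lasts 1/10 s, in which the tool goes at most 50 mm and 8.59 degrees, less where a joint would pass 70% of its speed; a pose out of reach is approached as far as the arm can. A call with a number of a shift or a turn outside -1 to 1 is refused whole. A call with a gripper value outside its range is refused whole. OPENING is the closure, from 0 (fully open) to 1 (shut), set as the call begins (- or left out, the last holds). The fingers move at their own pace and stop on an object; the grip force is fixed at half the most. Time passes only in rows, so rows that repeat a pose let the fingers close. It gives the time, the measured TCP pose, the force, the opening and the grip force at its end, in the units of the state.
- sense(): the state, without advancing time (a new reading comes with each control period).
- optics.capture(name): name is "scene" or "top"; returns the picture (420x560x3 uint8, red, green, blue); there is no depth.
- optics.get_calibration(name): a dict with "camera_matrix" (3x3 intrinsics, pixels), "distortion" ([k1, k2, p1, p2, k3] as OpenCV has them; the pictures are not rectified), "camera_from_world" (4x4, takes a point from world to camera coordinates). Camera axes: x right, y down, z forward; pixel columns grow to the right and rows downward; lengths in m; the calibration is good to about 2 mm. A picture is of the moment at which its call begins. get_calibration takes no time and is no camera call.
- r.finish_job(): hands the job in; it is judged then, once.
The state is a dict: "time_s": time; "joints": joint angles; "joint_velocities": joint speeds; "effort": joint torques, N m; "tcp_pos": TCP position; "ee_rot": TCP orientation; "wrist_force": force on the tool from outside, world axes, zero at the start; "moment": the same for the moment, N m; "gripper_width": opening from 0.0 (shut) to 1.0 (fully open); "gripper_force": force on a finger pad.
Only numpy, scipy, OpenCV 4.12 (cv2) and the standard library are available. Lean on these libraries where they do the work, as an engineer would, in place of code of your own. Each camera call takes 0.05 s, during which the arm holds its last target. There are 200 camera calls.

## Working session

There is one attempt and no reset: what is moved stays moved. The work goes in short steps, Python scripts to look and compute and a shell command to move; the robot and the scene stay as the last step left them, time stands still between calls to the robot, and variables do not carry over. Pictures are saved under pics/ and viewed, at most 10 in all, crops included, and the job is handed in when it is done.

```bash
mkdir -p pics; ls; python3 - <<'E'
from station import sense, optics
import cv2
for n in("scene","top"):
    cv2.imwrite(f"pics/{n}0.png",optics.capture(n)[:,:,::-1])
    c=optics.get_calibration(n);print(c)
print(sense())
E
```

```text
pics
{'camera_matrix': array([[440.77796273,   0.        , 278.32339539],
       [  0.        , 440.77796273, 215.51113419],
       [  0.        ,   0.        ,   1.        ]]), 'distortion': array([-0.00164366,  0.        ,  0.        ,  0.        ,  0.        ]), 'camera_from_world': array([[ 0.58983138,  0.8075136 , -0.00455238, -0.37897991],
       [ 0.67373021, -0.49520433, -0.54850732, -0.31587235],
       [-0.44518148,  0.32045975, -0.83613336,  1.82953293],
       [ 0.        ,  0.        ,  0.        ,  1.        ]])}
{'camera_matrix': array([[462.23669099,   0.        , 283.3002053 ],
       [  0.        , 462.23669099, 206.56881103],
       [  0.        ,   0.        ,   1.        ]]), 'distortion': array([-0.14320084,  0.        ,  0.        ,  0.        ,  0.        ]), 'camera_from_world': array([[ 3.96467569e-05, -9.99977029e-01,  6.77785699e-03,
         1.82345278e-02],
       [-9.94820657e-01, -7.28380862e-04, -1.01643147e-01,
         6.24977909e-01],
       [ 1.01645750e-01, -6.73872232e-03, -9.94797834e-01,
         1.64572770e+00],
       [ 0.00000000e+00,  0.00
[... 170 characters left out ...]
112468e+01, -1.48167227e+01]), 'joint_velocities': array([-0.0840828 , -0.18900578,  0.14494932,  0.12601744, -0.02197402,
       -0.00076727]), 'effort': array([ 5.33960138e-04, -3.91686916e+01,  1.87937361e+01,  4.23193440e+00,
        1.35072196e-02, -6.88811338e-05]), 'tcp_pos': array([0.25336896, 0.57074298, 0.22155828]), 'ee_rot': array([[ 9.13915545e-01, -4.05903793e-01, -6.98259900e-04],
       [-4.05904377e-01, -9.13913656e-01, -1.86198448e-03],
       [ 1.17637306e-04,  1.98512331e-03, -9.99998023e-01]]), 'wrist_force': array([-0.87221295,  1.34751788, -0.62117308]), 'moment': array([ 0.00920992, -0.00042979,  0.01423717]), 'gripper_force': 0.0, 'gripper_width': 0.9991004862753209}
```

View pics/scene0.png

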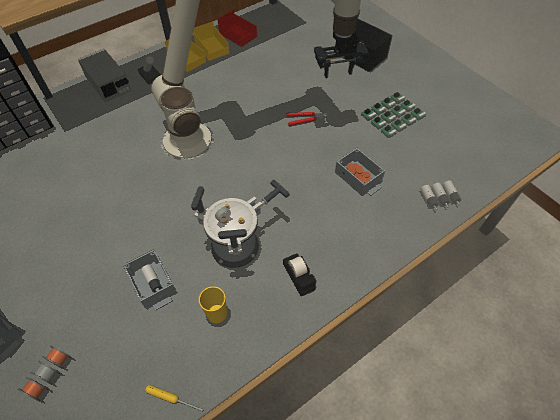

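View pics/top0.png

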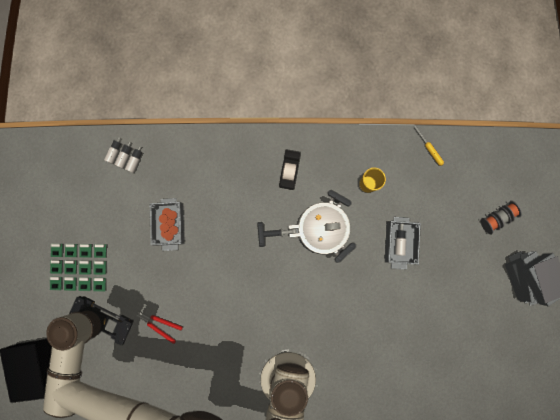

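The scene view shows the pot at about (232,222). Bolt 1's bar is at (278,190), bar 2 at (198,203) or (232,238). In the top view the lid is at (325,228), with the laid-out bar at (262,234) and the upright bars at (339,198) and (345,253). Next I'll zoom in and measure.

```bash
cat > h.py <<'E'
import numpy as np, cv2
from station import sense, optics
def ray(n,uv):
    c=optics.get_calibration(n);T=c["camera_from_world"];R,t=T[:3,:3],T[:3,3]
    p=cv2.undistortPoints(np.array([[uv]],float),c["camera_matrix"],c["distortion"])[0,0]
    return -R.T@t, R.T@np.array([p[0],p[1],1])
def onz(n,uv,z):
    o,d=ray(n,uv);return o+d*(z-o[2])/d[2]
def tri(a,b):
    o1,d1=ray("scene",a);o2,d2=ray("top",b)
    s=np.linalg.lstsq(np.c_[d1,-d2],o2-o1,rcond=None)[0]
    p,q=o1+d1*s[0],o2+d2*s[1];return (p+q)/2,np.linalg.norm(p-q)
def proj(n,P):
    c=optics.get_calibration(n);T=c["camera_from_world"]
    return cv2.projectPoints(np.array([P],float),cv2.Rodrigues(T[:3,:3])[0],T[:3,3],c["camera_matrix"],c["distortion"])[0][0,0]
def blobs(im,x0,y0,x1,y1,th=60):
    m=(im[y0:y1,x0:x1].max(2)<th).astype(np.uint8)
    n,l,st,ce=cv2.connectedComponentsWithStats(m)
    for i in range(1,n):
        if st[i,4]>40:
            pts=np.argwhere(l==i)[:,::-1].astype(np.float32)
            print(st[i,4],(ce[i]+[x0,y0]).round(1),[np.round(v,1) for v in cv2.minAreaRect(pts+np.float32([x0,y0]))])
E
python3 - <<'E'
from h import *
a=cv2.imread("pics/scene0.png");b=cv2.imread("pics/top0.png")
blobs(a,180,170,305,285,50);print();blobs(b,245,180,365,275,50)
z=np.hstack([cv2.resize(a[170:290,180:300],(400,400),interpolation=2),cv2.resize(b[170:290,250:370],(400,400),interpolation=2)])
cv2.imwrite("pics/z.png",z)
g=b.max(2); m=((b.min(2)>140)).astype(np.uint8);m[:170]=0;m[280:]=0;m[:,:285]=0;m[:,370:]=0
c=max(cv2.findContours(m,0,2)[0],key=cv2.contourArea);(u,v),r=cv2.minEnclosingCircle(c);print(u,v,r,cv2.fitEllipse(c),onz("top",(u,v),.175))
E
```

```text
72 [198.9 206.3] [array([200. , 205.4]), array([10.5, 14.4]), np.float64(38.7)]
113 [233.  239.2] [array([232.7, 240.8]), array([12.8, 26.3]), np.float64(83.4)]
62 [255.6 247.1] [array([255.8, 245.2]), array([ 6. , 19.5]), np.float64(12.5)]
241 [231.2 260.3] [array([229.7, 257.9]), array([44.6, 17.6]), np.float64(17.1)]
250 [293.2 271.4] [array([294. , 270.7]), array([31.3, 17. ]), np.float64(72.5)]

122 [286.7 184.1] [array([286.5, 184.5]), array([ 9., 15.]), np.float64(90.0)]
319.2403259277344 227.33921813964844 30.496078491210938 ((323.0391540527344, 227.68531799316406), (49.989418029785156, 56.07963943481445), 84.01350402832031) [ 0.541357  -0.0994521  0.175    ]
```

View pics/z.png

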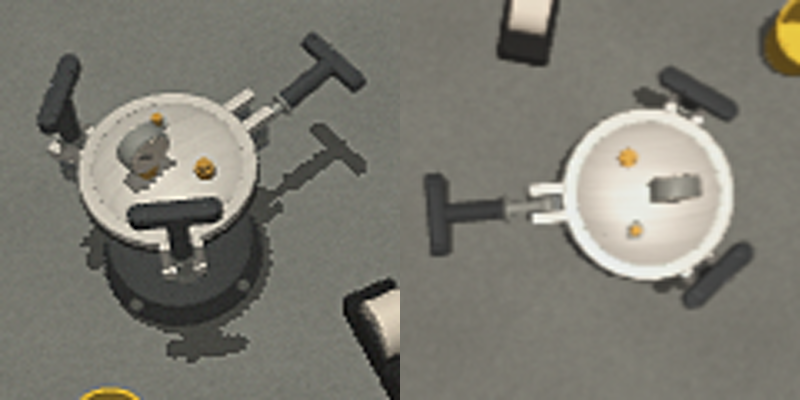

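The left crop (scene) shows bar centres at about (280,188.5) for bar 1, (198.5,198) for bar 2 and (232.5,234) for bar 3. The right crop (top) puts them at (261.4,234), (345.4,252.5) and (339.4,198), with the lid centre at (324.5,228).

```bash
python3 - <<'E'
from h import *
L=onz("top",(324.55,228.05),.175);print("lid",L)
B=[tri((279.9,188.6),(261.4,233.9)),tri((198.6,197.9),(345.4,252.5)),tri((232.5,233.9),(339.4,197.9))]
for p in B: print(p, np.hypot(*(p[0]-L)[:2]), np.degrees(np.arctan2(*(p[0]-L)[1::-1])))
for uv in((345.4,252.5),(339.4,197.9)):
    p=onz("top",uv,.257);print(p,np.hypot(*(p-L)[:2]), np.degrees(np.arctan2(*(p-L)[1::-1])))
# bar end directions at top
for e in(((435,177),(440,252),.17),((688,300),(748,250),.257),((665,75),(735,112),.257)):
    a,b=[onz("top",((q[0]-400)/3.3333+250,q[1]/3.3333+170),e[2]) for q in e[:2]]
    print(a,b,np.hypot(*(a-b)[:2]),np.degrees(np.arctan2(*(b-a)[1::-1])))
E
```

```text
lid [ 0.53899084 -0.1170469   0.175     ]
(array([0.52158993, 0.09405601, 0.14708294]), np.float64(0.0028722638075702545)) 0.21181886572081535 94.71215616096849
(array([ 0.45908293, -0.1735909 ,  0.24400439]), np.float64(0.004913375140342628)) 0.0978902317099631 -144.7162198102162
(array([ 0.63150744, -0.15803862,  0.24397777]), np.float64(0.0014444170496397345)) 0.10119111415848726 -23.896894583180984
[ 0.45790738 -0.17395179  0.257     ] 0.09905903575600912 -144.93857650360732
[ 0.62957943 -0.15698771  0.257     ] 0.09900283339875844 -23.79284180232381
[0.55567057 0.09504039 0.17      ] [0.48118781 0.08977033 0.17      ] 0.07466897231937149 -175.95275546120334
[ 0.43466999 -0.14551956  0.257     ] [ 0.4812092  -0.20254428  0.257     ] 0.07360513352592486 -50.78131128458194
[ 0.64670073 -0.12582144  0.257     ] [ 0.61152577 -0.19196541  0.257     ] 0.07491529506842252 -118.00377395687929
```

```bash
cat >> h.py <<'E'
AX=np.array([.5397,-.1161]);YAW=np.radians(5.3)
def bolt(i,s,phi=np.pi/2):
    t=YAW+np.radians([90,210,330][i-1]);u=np.array([np.cos(t),np.sin(t)])
    return np.r_[AX+u*(.1+s*np.cos(phi)),.135+s*np.sin(phi)]
def go(P,a=None):
    s=sense();R=s["ee_rot"];d=np.array(P)-s["tcp_pos"];cur=np.degrees(np.arctan2(R[1,0],R[0,0]))
    print("t",round(s["time_s"],2),"at",s["tcp_pos"].round(4),"yaw",round(cur,1),"q6",s["joints"][5].round(1),"units",(R.T@d/.1).round(3),"turn",None if a is None else round(np.radians(cur-a)/2,3),"F",s["wrist_force"].round(1),"w",round(s["gripper_width"],3))
E
python3 -m pendant '[[[0.4,0.3,-0.2,0.53],[0.8,0.6,-0.2,0.53],[1,0.8,-0.2,0.53],[1,0.8,-0.2,0.53],[1,0.8,-0.2,0.53],[1,0.8,-0.2,0.53],[1,0.8,-0.2,0.53],[1,0.8,-0.2,0.53]]]' 0
python3 -m pendant '[[[0.5,-0.2,0,0],[1,-0.4,0,0],[1,-0.4,0,0]]]' && python3 -m pendant '[[[0.5,-0.2,0,0],[1,-0.4,0,0],[1,-0.4,0,0]]]' && python3 -m pendant '[[[0.5,-0.2,0,0],[1,-0.4,0,0],[1,-0.4,0,0],[1,-0.4,0,0],[1,-0.4,0,0]]]'
python3 -c "
from h import *
print(bolt(1,.07,.1));go(bolt(1,.07,.1)+[0,0,-.011],-84.7)
cv2.imwrite('pics/s1.png',np.hstack([cv2.resize(optics.capture('scene')[140:260,200:320,::-1],(400,400)),cv2.resize(optics.capture('top')[170:290,210:330,::-1],(400,400))]))"
```

```text
time_s: 0.9
tcp_pos: [0.3124, 0.4572, 0.2421]
ee_rot: [[0.092, -0.996, -0.001], [-0.996, -0.092, -0.001], [0.001, 0.001, -1.0]]
wrist_force: [-0.7, 0.3, 0.5]
gripper_width: 1.001
gripper_force: 0.0
time_s: 1.2
tcp_pos: [0.3623, 0.358, 0.2424]
ee_rot: [[0.093, -0.996, -0.001], [-0.996, -0.093, -0.002], [0.001, 0.001, -1.0]]
wrist_force: [0.1, 0.2, 0.2]
gripper_width: 1.0
gripper_force: 0.0
time_s: 1.5
tcp_pos: [0.4115, 0.2625, 0.2425]
ee_rot: [[0.092, -0.996, -0.001], [-0.996, -0.092, -0.001], [0.001, 0.001, -1.0]]
wrist_force: [0.7, 1.0, -0.2]
gripper_width: 1.0
gripper_force: 0.0
time_s: 2.0
tcp_pos: [0.4597, 0.1708, 0.2424]
ee_rot: [[0.094, -0.996, -0.0], [-0.996, -0.094, 0.0], [-0.0, 0.0, -1.0]]
wrist_force: [-0.2, -0.3, 0.2]
gripper_width: 0.999
gripper_force: 0.0
[0.5240293  0.05282499 0.14198834]
t 2.0 at [0.4597 0.1708 0.2424] yaw -84.6 q6 -34.0 units [ 1.235 -0.529  1.114] turn 0.001 F [-0.2 -0.3  0.2] w 0.999
```

```bash

python3 -m pendant '[[[0.4,-0.2,0,0],[0.8,-0.4,0,0],[1,-0.53,0,0],[1,-0.53,0,0]]]' >/dev/null && python3 -m pendant '[[[0.23,0,0.2,0],[0.23,0,0.3,0],[0.23,0,0.3,0],[0.23,0,0.3,0]]]' >/dev/null
python3 -c "
from h import *
go(bolt(1,.07,.1)+[0,0,-.011],-84.7)
cv2.imwrite('pics/s2.png',np.hstack([cv2.resize(optics.capture('scene')[140:260,200:320,::-1],(400,400)),cv2.resize(optics.capture('top')[170:290,210:330,::-1],(400,400))]))"
```

```text
t 2.9 at [0.5241 0.0537 0.2129] yaw -84.6 q6 -18.1 units [0.008 0.002 0.819] turn 0.001 F [0.  0.3 0.9] w 0.999
```

View pics/s2.png

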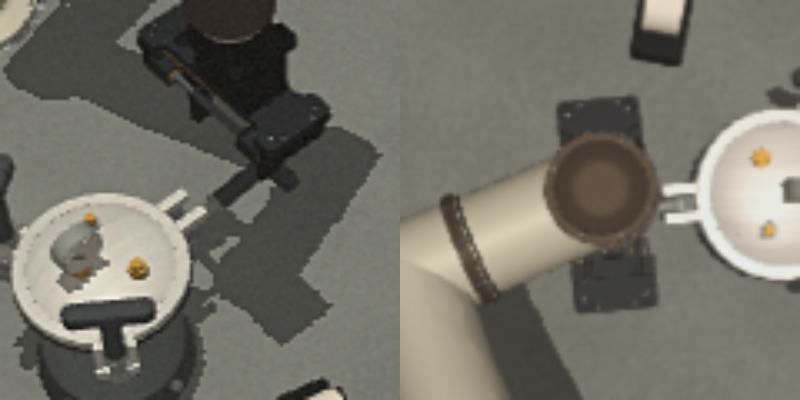

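The scene and top crops show the open gripper straddling bolt 1's shank (scene crop (250,180)), with the body clear of the ears. I'll descend and close.

```bash

python3 -m pendant '[[[0,0,0.3,0],[0,0,0.6,0],[0,0,0.82,0],[0,0,0.82,0],[0,0,0.82,0]]]'  && python3 -m pendant '[[[0,0,0,0],[0,0,0,0],[0,0,0,0],[0,0,0,0],[0,0,0,0],[0,0,0,0],[0,0,0,0],[0,0,0,0]]]' 0.85
python3 -c "
from h import *
go(bolt(1,.07,.1)+[0,0,-.011],-84.7)
for p in (.1,.3,.5,.7,.85): print(p,bolt(1,.07,p)-bolt(1,.07,.1))"
```

```text
time_s: 3.5
tcp_pos: [0.5248, 0.053, 0.1315]
ee_rot: [[0.094, -0.996, 0.001], [-0.996, -0.094, -0.0], [0.0, -0.001, -1.0]]
wrist_force: [-0.0, -0.9, -0.4]
gripper_width: 0.997
gripper_force: 0.0
time_s: 4.3
tcp_pos: [0.524, 0.0524, 0.1305]
ee_rot: [[0.093, -0.996, -0.0], [-0.996, -0.093, -0.0], [0.0, 0.0, -1.0]]
wrist_force: [-0.3, 0.4, -0.5]
gripper_width: 0.355
gripper_force: 0.0
t 4.3 at [0.524  0.0524 0.1305] yaw -84.7 q6 -18.1 units [-0.004 -0.    -0.005] turn 0.0 F [-0.3  0.4 -0.5] w 0.355
0.1 [0. 0. 0.]
0.3 [ 0.00025649 -0.00276487  0.01369808]
0.5 [ 0.00075924 -0.00818437  0.02657145]
0.7 [ 0.00148821 -0.01604246  0.0381069 ]
0.85 [ 0.00216623 -0.02335121  0.04560129]
```

```bash

python3 -m pendant '[[[0,0,0,0],[0,0,0,0],[0,0,0,0],[0,0,0,0],[0,0,0,0]]]' 0.85 && python3 -m pendant '[[[0.01,0,-0.07,0],[0.03,0,-0.14,0],[0.05,0,-0.2,0],[0.08,0,-0.27,0],[0.12,0,-0.33,0],[0.16,0,-0.38,0],[0.23,0,-0.46,0],[0.23,0,-0.46,0]]]'
python3 -c "
from h import *
go(bolt(1,.07,.85)+[0,0,-.011],-84.7)
cv2.imwrite('pics/s3.png',np.hstack([cv2.resize(optics.capture('scene')[140:260,200:320,::-1],(400,400)),cv2.resize(optics.capture('top')[170:290,210:330,::-1],(400,400))]))"
```

```text
time_s: 4.8
tcp_pos: [0.526, 0.0528, 0.1308]
ee_rot: [[0.093, -0.996, 0.004], [-0.996, -0.093, 0.001], [-0.0, -0.004, -1.0]]
wrist_force: [5.5, -1.3, -2.9]
gripper_width: 0.217
gripper_force: 30.0
time_s: 5.6
tcp_pos: [0.5282, 0.0298, 0.1761]
ee_rot: [[0.092, -0.996, 0.004], [-0.996, -0.092, 0.002], [-0.001, -0.004, -1.0]]
wrist_force: [6.4, -1.1, -5.7]
gripper_width: 0.222
gripper_force: 30.0
t 5.6 at [0.5282 0.0298 0.1761] yaw -84.7 q6 -15.5 units [ 0.001  0.02  -0.005] turn -0.0 F [ 6.4 -1.1 -5.7] w 0.222
```

View pics/s3.png

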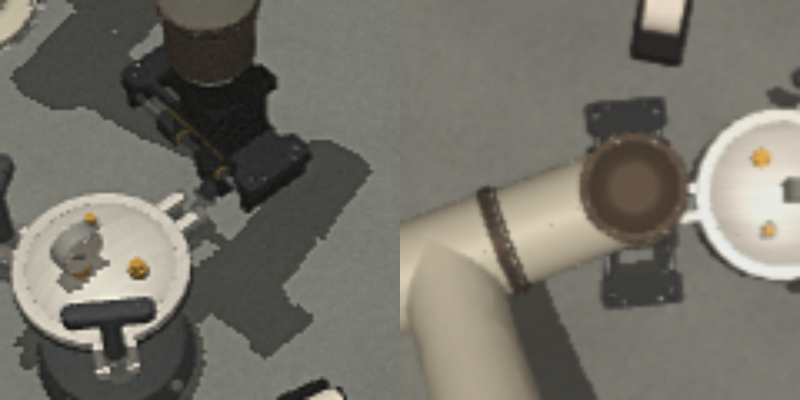

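The scene crop shows the gripper holding the shank, lifted to about 45–50° beside the ear at (205,200). The opening of 19 mm confirms the grip. I'll release, rise, go outside the bolt and close the fingers for the push.

```bash

python3 -m pendant '[[[0,0,0,0],[0,0,0,0],[0,0,0,0],[0,0,0,0],[0,0,0,0],[0,0,0,0],[0,0,0,0],[0,0,0,0]]]' 0 && python3 -m pendant '[[[0,0,0,0],[0,0,0,0],[0,0,0,0],[0,0,0,0],[0,0,-0.3,0],[0,0,-0.6,0],[0,0,-1,0],[0,0,-1,0]]]' && python3 -m pendant '[[[-0.4,0,0,0],[-0.8,0,0,0],[-1,0,0,0],[-1,0,0,0]]]' 1 && python3 -m pendant '[[[0,0,0,0],[0,0,0,0],[0,0,0,0],[0,0,0,0],[0,0,0,0],[0,0,0,0],[0,0,0,0],[0,0,0,0]]]' >/dev/null
python3 -c "
from h import *
go(np.r_[bolt(1,.14,0)[:2],.2],-84.7)
cv2.imwrite('pics/s4.png',np.hstack([cv2.resize(optics.capture('scene')[140:260,200:320,::-1],(400,400)),cv2.resize(optics.capture('top')[170:290,210:330,::-1],(400,400))]))"
```

```text
time_s: 6.5
tcp_pos: [0.5261, 0.0295, 0.1766]
ee_rot: [[0.093, -0.996, -0.0], [-0.996, -0.093, -0.0], [0.0, 0.0, -1.0]]
wrist_force: [0.4, 0.3, 0.6]
gripper_width: 0.865
gripper_force: 0.0
time_s: 7.3
tcp_pos: [0.5293, 0.0299, 0.2828]
ee_rot: [[0.094, -0.996, 0.012], [-0.996, -0.094, 0.002], [-0.001, -0.012, -1.0]]
wrist_force: [-0.5, 0.6, -0.1]
gripper_width: 0.998
gripper_force: 0.0
time_s: 7.7
tcp_pos: [0.5166, 0.1312, 0.2761]
ee_rot: [[0.096, -0.995, -0.0], [-0.995, -0.096, 0.0], [-0.0, 0.0, -1.0]]
wrist_force: [-0.1, -0.6, -0.0]
gripper_width: 0.721
gripper_force: 0.0
t 8.5 at [0.5169 0.1291 0.2766] yaw -84.7 q6 -26.1 units [ 0.062 -0.001  0.766] turn 0.0 F [-1.  -0.2 -0. ] w 0.03
```

View pics/s4.png

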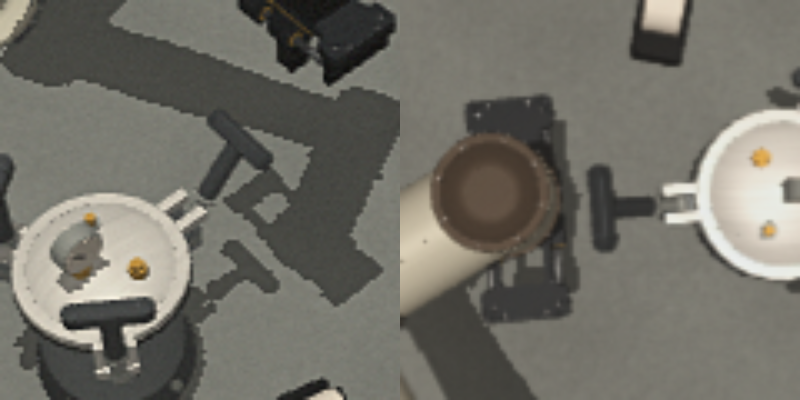

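The bolt now stands at about 45° (top crop bar at (602,208), gripper outside it at (500,195)). I'll lower the closed fingers and push inward.

```bash

python3 -m pendant '[[[0,-0.02,0.35,0],[0,-0.02,0.7,0],[0,-0.02,0.7,0]]]' && python3 -m pendant '[[[0.2,0,0,0],[0.4,0,0,0],[0.55,0,0,0],[0.7,0,0,0],[0.85,0,0,0],[1,0,0,0],[1,0,0,0]]]' && python3 -m pendant '[[[0.05,0,0,0],[0.1,0,0,0],[0.15,0,0,0],[0.2,0,0,0],[0.2,0,0,0]]]'
python3 -c "
from h import *
go(np.r_[bolt(1,.02,0)[:2],.2],-84.7)
a,b=optics.capture('scene')[:,:,::-1],optics.capture('top')[:,:,::-1]
cv2.imwrite('pics/s5.png',np.hstack([cv2.resize(a[140:260,200:320],(400,400)),cv2.resize(b[170:290,210:330],(400,400))]))"
```

```text
time_s: 8.9
tcp_pos: [0.5157, 0.128, 0.2019]
ee_rot: [[0.092, -0.996, -0.01], [-0.996, -0.092, -0.004], [0.003, 0.01, -1.0]]
wrist_force: [-2.0, -0.3, 0.1]
gripper_width: 0.003
gripper_force: 0.0
time_s: 9.6
tcp_pos: [0.5286, 0.0285, 0.2077]
ee_rot: [[0.091, -0.996, 0.001], [-0.996, -0.091, -0.0], [0.0, -0.001, -1.0]]
wrist_force: [0.5, 0.1, -0.5]
gripper_width: 0.007
gripper_force: 0.0
time_s: 10.1
tcp_pos: [0.5298, 0.0091, 0.2063]
ee_rot: [[0.092, -0.996, -0.001], [-0.996, -0.092, -0.001], [0.001, 0.001, -1.0]]
wrist_force: [-0.1, -0.6, -0.0]
gripper_width: 0.008
gripper_force: 0.0
t 10.1 at [0.5298 0.0091 0.2063] yaw -84.7 q6 -13.3 units [0.056 0.017 0.063] turn -0.0 F [-0.1 -0.6 -0. ] w 0.008
```

```bash

python3 -m pendant '[[[0.02,0,0,0],[0.04,0,0,0],[0.06,0,0,0],[0.06,0,0,0]]]' | grep -E "tcp|wrist" && python3 -m pendant '[[[0.02,0,0,0],[0.02,0,0,0],[0.02,0,0,0]]]' | grep -E "tcp|wrist"
python3 -c "
from h import *
a,b=optics.capture('scene')[:,:,::-1],optics.capture('top')[:,:,::-1]
cv2.imwrite('pics/s5.png',np.hstack([cv2.resize(a[140:260,200:320],(400,400)),cv2.resize(b[170:290,210:330],(400,400))]))"
```

```text
tcp_pos: [0.5305, 0.0036, 0.2065]
wrist_force: [-0.5, 0.5, -0.2]
tcp_pos: [0.5304, 0.003, 0.2065]
wrist_force: [-3.2, 7.1, 2.2]
```

View pics/s5.png

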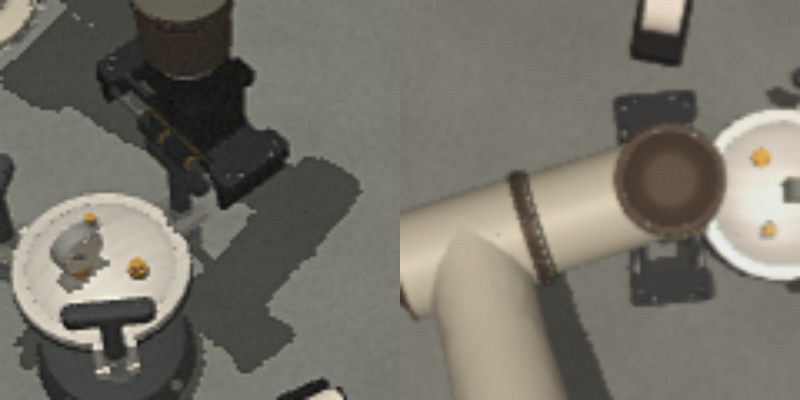

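The crop shows the bolt upright in its slot, with the fingers behind it at (180,190). The contact radius is 119.6 mm against 119.5 predicted at home, and the force is rising. One more firm press, then back off and look.

```bash

python3 -m pendant '[[[0.01,0,0,0],[0.01,0,0,0]]]' | grep -E "tcp|wrist" && python3 -m pendant '[[[-0.3,0,0,0],[-0.6,0,0,0],[-0.9,0,-0.4,0],[-0.9,0,-0.9,0],[-0.9,0,-0.9,0]]]' 0 | grep -E "tcp|wrist"
python3 -m pendant '[[[-0.5,0,0,0],[-0.5,0,0,0],[-0.5,0,0,0],[-0.5,0,0,0],[-0.5,0,0,0]]]' | grep -E "tcp|wrist"
python3 -c "
from h import *
a,b=optics.capture('scene')[:,:,::-1],optics.capture('top')[:,:,::-1]
cv2.imwrite('pics/s6.png',np.hstack([cv2.resize(a[150:270,180:300],(400,400),interpolation=2),cv2.resize(b[170:290,250:370],(400,400),interpolation=2)]))
go(np.r_[bolt(1,.113)[:2],.23],5)"
```

```text
tcp_pos: [0.5304, 0.0029, 0.2066]
wrist_force: [-3.1, 9.8, 2.6]
tcp_pos: [0.5262, 0.0917, 0.3042]
wrist_force: [0.2, 0.6, 0.2]
tcp_pos: [0.5179, 0.1393, 0.2964]
wrist_force: [0.2, -0.4, 0.6]
t 12.3 at [0.518  0.1394 0.2965] yaw -84.7 q6 -27.1 units [1.564 0.018 0.665] turn -0.783 F [-0.  -0.4  0.5] w 0.924
```

View pics/s6.png

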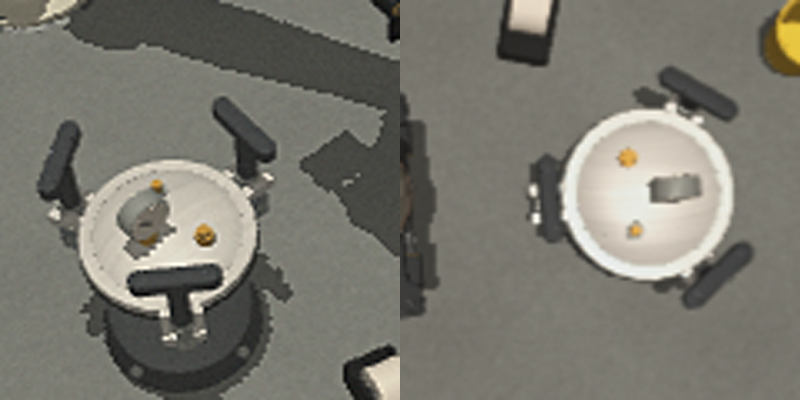

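Bolt 1 now stands upright like the other two. In the top crop, bar 1 runs from (547,160) to (553,240).

```bash

python3 -c "
from h import *
c=lambda x,y:((x-400)/3.3333+250,y/3.3333+170)
for z in(.257,.248):
  a,b=[onz('top',c(*q),z) for q in((547,160),(553,240))];m=(a+b)/2;print(a,b,m,np.hypot(*(m[:2]-AX)),np.degrees(np.arctan2(*(a-b)[1::-1])))
s=lambda x,y:(x/3.3333+180,y/3.3333+150)
print(tri(s(244,128),c(550,199)),bolt(1,.113))
go(np.r_[bolt(1,.113)[:2],.23],4)"
```

```text
[ 0.56598814 -0.01383252  0.257     ] [ 0.49091957 -0.01929784  0.257     ] [ 0.52845385 -0.01656518  0.257     ] 0.10016813787412436 4.164038030427838
[ 0.56668347 -0.01410442  0.248     ] [ 0.49114689 -0.01960382  0.248     ] [ 0.52891518 -0.01685412  0.248     ] 0.09983014127496913 4.164038030427839
(array([ 0.53053529, -0.01592716,  0.24510073]), np.float64(0.0023777928197537958)) [ 0.53046294 -0.01652753  0.248     ]
t 12.3 at [0.518  0.1394 0.2965] yaw -84.7 q6 -27.1 units [1.564 0.018 0.665] turn -0.774 F [-0.  -0.4  0.5] w 0.924
```

```bash

python3 -m pendant '[[[0.4,0,0,-0.4],[0.8,0,0,-0.4],[1,0,0,-0.4],[1,0,0,-0.4],[1,0,0,-0.4],[1,0,0,-0.4],[1,0,0,-0.4]]]' 0 | grep -E "tcp" && python3 -m pendant '[[[0,0,0,-0.38],[0,0,0,-0.38],[0,0,0,-0.38],[0,0,0,-0.38],[0,0,0,-0.38],[0,0,0,-0.38],[0,0,0,-0.38]]]' | grep -E "tcp|wrist"
python3 -c "
from h import *
go(np.r_[bolt(1,.113)[:2],.23],4.5)"
```

```text
tcp_pos: [0.5271, 0.04, 0.2966]
tcp_pos: [0.5271, 0.0405, 0.2965]
wrist_force: [-0.0, 0.4, 0.5]
t 13.7 at [0.5271 0.0405 0.2965] yaw 4.5 q6 72.5 units [-0.011  0.571  0.665] turn -0.0 F [-0.   0.4  0.5] w 1.001
```

```bash

python3 -m pendant '[[[0,0.3,0,0],[0,0.57,0,0],[0,0.57,0,0],[0,0.57,0.33,0],[0,0.57,0.66,0],[0,0.57,0.66,0]]]' | grep -E "tcp|wrist" && python3 -m pendant '[[[0,0,0,0],[0,0,0,0],[0,0,0,0],[0,0,0,0],[0,0,0,0],[0,0,0,0],[0,0,0,0],[0,0,0,0]]]' 0.85 | grep -E "tcp|wrist" && python3 -m pendant '[[[0,0,0,0],[0,0,0,0],[0,0,0,0],[0,0,0,0],[0,0,0,0]]]'
```

```text
tcp_pos: [0.5287, -0.0162, 0.2262]
wrist_force: [-0.5, -0.3, -0.6]
tcp_pos: [0.5318, -0.0162, 0.2306]
wrist_force: [-0.1, -0.2, 0.2]
time_s: 15.6
tcp_pos: [0.5318, -0.0164, 0.2306]
ee_rot: [[0.997, 0.082, -0.0], [0.082, -0.997, -0.001], [-0.0, 0.001, -1.0]]
wrist_force: [-0.1, -1.2, -0.4]
gripper_width: 0.226
gripper_force: 30.0
```

```bash

python3 -m pendant '[[[0,0,0,0.07],[0,0,0,0.14],[0,0,0,0.21],[0,0,0,0.28],[0,0,0,0.35],[0,0,0,0.42],[0,0,0,0.49],[0,0,0,0.54]]]' && python3 -m pendant '[[[0,0,0,0.04],[0,0,0,0.08],[0,0,0,0.1],[0,0,0,0.1],[0,0,0,0.1]]]' ; python3 -c "
from h import *
go(bolt(1,.095),-66.3);print(sense()['moment'])"
```

```text
time_s: 16.4
tcp_pos: [0.5322, -0.0157, 0.2306]
ee_rot: [[0.538, -0.843, 0.001], [-0.843, -0.538, 0.001], [-0.0, -0.001, -1.0]]
wrist_force: [0.7, -0.2, -1.2]
gripper_width: 0.226
gripper_force: 29.9
time_s: 16.9
tcp_pos: [0.5323, -0.0156, 0.2306]
ee_rot: [[0.367, -0.93, 0.001], [-0.93, -0.367, 0.001], [-0.0, -0.001, -1.0]]
wrist_force: [1.8, 1.3, -0.4]
gripper_width: 0.228
gripper_force: 30.7
t 16.9 at [ 0.5323 -0.0156  0.2306] yaw -68.5 q6 5.7 units [0.002 0.02  0.006] turn -0.019 F [ 1.8  1.3 -0.4] w 0.228
[ 0.28049069 -0.5248613   0.75970206]
```

```bash

python3 -m pendant '[[[0,0,0,0.03],[0,0,0,0.03],[0,0,0,0.03]]]' >/dev/null; python3 -c "
from h import *
go(bolt(1,.095),-66.3);print(sense()['moment'])"
```

```text
t 17.2 at [ 0.5323 -0.0158  0.2307] yaw -71.9 q6 2.3 units [0.001 0.02  0.007] turn -0.049 F [ 1.4  1.3 -0.3] w 0.24
[ 0.29284798 -0.59163851  0.87767151]
```

```bash

python3 -m pendant '[[[0,0,0,0],[0,0,0,0],[0,0,0,0],[0,0,0,0],[0,0,0,0],[0,0,0,0],[0,0,0,0],[0,0,0,0]]]' 0 | grep wrist && python3 -m pendant '[[[0,0,0,0],[0,0,0,0],[0,0,0,0],[0,0,-0.35,0],[0,0,-0.7,0],[0,0,-0.7,0]]]' | grep wrist
python3 -c "
from h import *
go(np.r_[bolt(2,.113)[:2],.3],-50.8)
b=optics.capture('top')[:,:,::-1]
cv2.imwrite('pics/t7.png',b)"
```

```text
wrist_force: [-0.7, 0.7, -0.3]
wrist_force: [0.1, -0.1, 0.4]
t 18.6 at [ 0.5345 -0.0162  0.3061] yaw -72.0 q6 2.2 units [1.264 1.214 0.052] turn -0.185 F [ 0.1 -0.1  0.4] w 1.002
```

```bash

python3 -m pendant '[[[0.3,0.3,0,0],[0.6,0.6,0,0],[0.9,0.9,0,0],[1,1,0,0],[1,1,0,0]]]' | grep wrist && python3 -m pendant '[[[0.26,0.21,0,-0.07],[0.26,0.21,0,-0.14],[0.26,0.21,0,-0.185],[0.26,0.21,0,-0.185],[0.26,0.21,0,-0.185]]]' | grep wrist
python3 -c "
from h import *
go(np.r_[bolt(2,.113)[:2],.23],-50.8)"
```

```text
wrist_force: [0.7, 0.9, -0.1]
wrist_force: [0.9, -0.6, 0.1]
t 19.65 at [ 0.4559 -0.1726  0.3   ] yaw -50.9 q6 40.7 units [ 0.025 -0.009  0.7  ] turn -0.001 F [ 0.9 -0.6  0.1] w 0.998
```

```bash

python3 -m pendant '[[[0.02,-0.01,0.35,0],[0.02,-0.01,0.7,0],[0.02,-0.01,0.7,0]]]' | grep -E "tcp|wrist" && python3 -m pendant '[[[0,0,0,0],[0,0,0,0],[0,0,0,0],[0,0,0,0],[0,0,0,0],[0,0,0,0],[0,0,0,0],[0,0,0,0]]]' 0.85 | grep -E "tcp|wrist" && python3 -m pendant '[[[0,0,0,0],[0,0,0,0],[0,0,0,0],[0,0,0,0],[0,0,0,0]]]'
python3 -c "
from h import *
go(np.r_[bolt(2,.113)[:2],.23],53.7-180)"
```

```text
tcp_pos: [0.4545, -0.1731, 0.2259]
wrist_force: [-1.0, -0.1, -0.9]
tcp_pos: [0.4575, -0.1742, 0.2306]
wrist_force: [0.4, -0.8, -0.1]
time_s: 21.25
tcp_pos: [0.4578, -0.174, 0.2306]
ee_rot: [[0.631, -0.776, 0.001], [-0.776, -0.631, 0.0], [0.0, -0.001, -1.0]]
wrist_force: [0.9, 2.3, 0.7]
gripper_width: 0.232
gripper_force: 29.5
t 21.25 at [ 0.4578 -0.174   0.2306] yaw -50.9 q6 40.9 units [ 0.001 -0.003  0.006] turn 0.658 F [0.9 2.3 0.7] w 0.232
```

```bash

python3 -m pendant '[[[0,0,0,0.07],[0,0,0,0.14],[0,0,0,0.21],[0,0,0,0.28],[0,0,0,0.35],[0,0,0,0.42],[0,0,0,0.49],[0,0,0,0.56]]]' | grep -E "tcp|wrist|width" && python3 -m pendant '[[[0,0,0,0.05],[0,0,0,0.1],[0,0,0,0.1],[0,0,0,0.1]]]' | grep -E "tcp|wrist|width";  python3 -c "
from h import *
go(bolt(2,.095),-126.3);print(sense()['moment'])"; python3 -m pendant '[[[0,0,0,0.04],[0,0,0,0.04],[0,0,0,0.04]]]' | grep -E "tcp|wrist|width";  python3 -c "
from h import *
go(bolt(2,.095),-126.3);print(sense()['moment'])"
```

```text
tcp_pos: [0.459, -0.1743, 0.2307]
wrist_force: [4.5, -0.6, -2.6]
gripper_width: 0.23
tcp_pos: [0.4595, -0.1746, 0.2307]
wrist_force: [4.7, -0.8, -3.6]
gripper_width: 0.226
t 22.45 at [ 0.4595 -0.1746  0.2307] yaw -126.5 q6 -34.7 units [0.003 0.015 0.007] turn -0.002 F [ 4.7 -0.8 -3.6] w 0.226
[-0.155708   -1.57700744 -0.03150789]
tcp_pos: [0.4591, -0.1746, 0.2307]
wrist_force: [5.0, -1.8, -3.1]
gripper_width: 0.235
t 22.75 at [ 0.4591 -0.1746  0.2307] yaw -130.9 q6 -39.1 units [0.001 0.012 0.007] turn -0.04 F [ 5.  -1.8 -3.1] w 0.235
[-0.30040617 -1.67685793  0.76509305]
```

```bash

python3 -m pendant '[[[0,0,0,0],[0,0,0,0],[0,0,0,0],[0,0,0,0],[0,0,0,0],[0,0,0,0],[0,0,0,0],[0,0,0,0]]]' 0 | grep wrist && python3 -m pendant '[[[0,0,0,0],[0,0,0,0],[0,0,0,0],[0,0,-0.35,0],[0,0,-0.7,0],[0,0,-0.7,0]]]' | grep wrist
python3 -c "
from h import *
go(np.r_[bolt(3,.113)[:2],.3],-118)"
```

```text
wrist_force: [0.3, -0.1, 0.0]
wrist_force: [0.3, 0.0, -0.3]
t 24.15 at [ 0.4601 -0.175   0.3058] yaw -131.0 q6 -39.3 units [-1.248 -1.173  0.076] turn -0.114 F [ 0.3  0.  -0.3] w 0.995
```

```bash

python3 -m pendant '[[[-0.3,-0.3,0,0],[-0.6,-0.6,0,0],[-0.9,-0.9,0,0],[-1,-1,0,0],[-1,-1,0,0]]]' | grep wrist && python3 -m pendant '[[[-0.25,-0.17,0,-0.07],[-0.25,-0.17,0,-0.114],[-0.25,-0.17,0,-0.114],[-0.25,-0.17,0,-0.114]]]' | grep wrist
python3 -c "
from h import *
go(np.r_[bolt(3,.113)[:2],.23],-118)"
```

```text
wrist_force: [-0.8, -0.8, -0.6]
wrist_force: [0.2, -1.2, -0.2]
t 25.05 at [ 0.627  -0.157   0.3007] yaw -118.1 q6 -28.4 units [-0.009 -0.036  0.707] turn -0.001 F [ 0.2 -1.2 -0.2] w 1.0
```

```bash

python3 -m pendant '[[[-0.01,-0.03,0.35,0],[-0.01,-0.03,0.7,0],[-0.01,-0.03,0.7,0]]]' | grep -E "tcp|wrist" && python3 -m pendant '[[[0,0,0,0],[0,0,0,0],[0,0,0,0],[0,0,0,0],[0,0,0,0],[0,0,0,0],[0,0,0,0],[0,0,0,0]]]' 0.85 | grep -E "tcp|wrist" && python3 -m pendant '[[[0,0,0,0],[0,0,0,0],[0,0,0,0],[0,0,0,0],[0,0,0,0]]]'
python3 -c "
from h import *
go(np.r_[bolt(3,.113)[:2],.23],-186.3)"
```

```text
tcp_pos: [0.6271, -0.1569, 0.2254]
wrist_force: [-0.7, 1.3, -0.2]
tcp_pos: [0.631, -0.1574, 0.2305]
wrist_force: [-0.5, 1.1, 0.0]
time_s: 26.65
tcp_pos: [0.633, -0.1582, 0.2305]
ee_rot: [[-0.47, -0.883, 0.004], [-0.883, 0.47, -0.001], [-0.001, -0.005, -1.0]]
wrist_force: [5.9, -3.3, -3.0]
gripper_width: 0.229
gripper_force: 30.0
t 26.65 at [ 0.633  -0.1582  0.2305] yaw -118.0 q6 -28.2 units [0.009 0.023 0.005] turn 0.596 F [ 5.9 -3.3 -3. ] w 0.229
```

```bash

python3 -m pendant '[[[0,0,0,0.07],[0,0,0,0.14],[0,0,0,0.21],[0,0,0,0.28],[0,0,0,0.35],[0,0,0,0.42],[0,0,0,0.49],[0,0,0,0.56]]]' | grep -E "tcp|wrist|width" && python3 -m pendant '[[[0,0,0,0.04],[0,0,0,0.04],[0,0,0,0.04]]]' | grep -E "tcp|wrist|width";  python3 -c "
from h import *
go(bolt(3,.095),-186.3);print(sense()['moment'])"; python3 -m pendant '[[[0,0,0,0.04],[0,0,0,0.04],[0,0,0,0.04]]]' | grep -E "tcp|wrist|width";  python3 -c "
from h import *
go(bolt(3,.095),-186.3);print(sense()['moment'])"
```

```text
tcp_pos: [0.6333, -0.1586, 0.2305]
wrist_force: [5.8, -5.1, -3.6]
gripper_width: 0.227
tcp_pos: [0.6332, -0.1587, 0.2306]
wrist_force: [5.8, -4.5, -3.2]
gripper_width: 0.224
t 27.75 at [ 0.6332 -0.1587  0.2306] yaw 173.3 q6 -96.9 units [0.027 0.005 0.005] turn 3.138 F [ 5.8 -4.5 -3.2] w 0.224
[-1.39464715 -1.73129604  0.35480366]
tcp_pos: [0.6327, -0.1586, 0.2306]
wrist_force: [4.4, -4.9, -2.1]
gripper_width: 0.236
t 28.05 at [ 0.6327 -0.1586  0.2306] yaw 168.8 q6 -101.4 units [0.022 0.003 0.006] turn 3.099 F [ 4.4 -4.9 -2.1] w 0.236
[-1.30770115 -1.31140758  0.83437991]
```

```bash

python3 -m pendant '[[[0,0,0,0],[0,0,0,0],[0,0,0,0],[0,0,0,0],[0,0,0,0],[0,0,0,0],[0,0,0,0],[0,0,0,0]]]' 0 | grep wrist && python3 -m pendant '[[[0,0,0,0],[0,0,0,0],[0,0,0,0],[0,0,-0.35,0],[0,0,-0.8,0],[0,0,-0.8,0]]]' | grep wrist
python3 -m pendant '[[[0.2,0.4,0,0],[0.4,0.8,0,0],[0.55,1,0,0],[0.55,1,0,0]]]' | grep wrist; python3 -m pendant '[[[0.2,0.4,0,0],[0.4,0.8,0,0],[0.55,1,0,0],[0.55,1,0,0]]]' | grep wrist; python3 -m pendant '[[[0.2,0.4,0,0],[0.4,0.8,0,0],[0.55,1,0,0],[0.55,1,0,0]]]' | grep tcp
python3 -c "
from h import *
a,b=optics.capture('scene')[:,:,::-1],optics.capture('top')[:,:,::-1]
cv2.imwrite('pics/s8.png',np.hstack([cv2.resize(a[150:270,180:300],(400,400),interpolation=2),cv2.resize(b[170:290,250:370],(400,400),interpolation=2)]))"
```

```text
wrist_force: [1.0, -0.2, 0.4]
wrist_force: [0.0, 0.1, 0.2]
wrist_force: [-0.0, 0.1, -0.1]
wrist_force: [0.8, 0.2, -1.3]
tcp_pos: [0.5282, 0.1706, 0.3106]
```

View pics/s8.png

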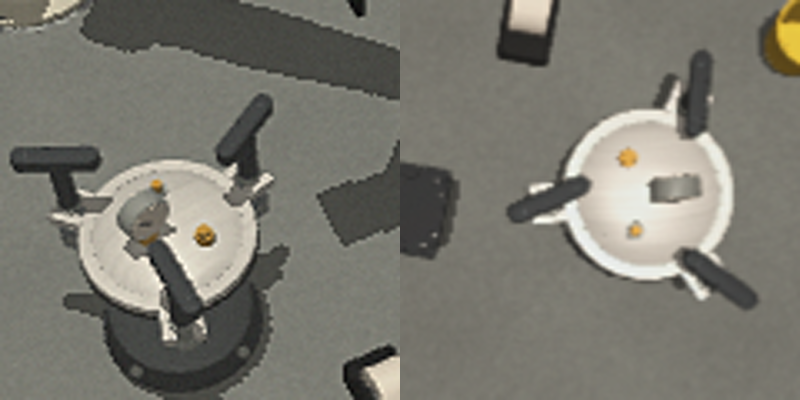

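All three bars are turned. Top-crop ends: bar 1 (510,213)–(588,183), bar 2 (682,255)–(755,303), bar 3 (702,55)–(694,133). I'll check nut angles and lean.

```bash

python3 -c "
from h import *
c=lambda x,y:((x-400)/3.3333+250,y/3.3333+170)
s=lambda x,y:(x/3.3333+180,y/3.3333+150)
E=[((510,213),(588,183),(245,131)),((682,255),(755,303),(56,159)),((702,55),(694,133),(174,280))]
for i,(p,q,sc) in enumerate(E):
  a,b=[onz('top',c(*k),.257) for k in(p,q)];m=(a+b)/2
  t=np.degrees(YAW)+[90,210,330][i]; ang=np.degrees(np.arctan2(*(b-a)[1::-1]))
  print(i+1,m.round(4),bolt(i+1,.113).round(4),'r',np.hypot(*(m[:2]-AX)).round(4),'nut',np.radians((t+90-ang)%180).round(3),tri(s(*sc),c(*((np.array(p)+q)/2))))
"
```

```text
1 [ 0.5303 -0.0157  0.257 ] [ 0.5305 -0.0165  0.248 ] r 0.1009 nut 1.296 (array([ 0.53154203, -0.01536741,  0.24106198]), np.float64(0.0017814490545345614))
2 [ 0.4541 -0.1744  0.257 ] [ 0.4581 -0.1739  0.248 ] r 0.1035 nut 1.2 (array([ 0.45453076, -0.1758077 ,  0.24190223]), np.float64(0.0016019866420277434))
3 [ 0.6287 -0.157   0.257 ] [ 0.6306 -0.1579  0.248 ] r 0.098 nut 1.254 (array([ 0.63060904, -0.15839925,  0.24257907]), np.float64(0.0010126360193473652))
```

Bolts 1 and 3 look right: upright at r≈100 mm, nut about 1.25. Bolt 2 may lean out by about 4 mm (r=103.5), so I'll re-grip its bar, press it inward and release.

```bash

python3 -m pendant '[[[0,-0.4,0,-0.07],[0,-0.8,0,-0.14],[0,-1,0,-0.21],[0,-1,0,-0.28],[0,-1,0,-0.35],[0,-1,0,-0.42],[0,-1,0,-0.5],[0,-1,0,-0.57]]]' | grep wrist
python3 -c "
from h import *
go(np.r_[bolt(2,.116)[:2],.3],-127.0)"
```

```text
wrist_force: [0.1, 0.5, 0.7]
t 31.55 at [0.5091 0.0693 0.3106] yaw -125.8 q6 -61.7 units [ 2.27  -1.01   0.107] turn 0.01 F [0.1 0.5 0.7] w 0.999
```

```bash

python3 -m pendant '[[[0.4,-0.2,0,0],[0.8,-0.4,0,0],[1,-0.5,0,0],[1,-0.5,0,0]]]' | grep wrist
python3 -m pendant '[[[0.4,-0.2,0,0],[0.8,-0.4,0,0],[1,-0.5,0,0],[1,-0.5,0,0]]]' | grep wrist
python3 -m pendant '[[[0.27,0,0,0.005],[0.27,0,0,0.005],[0.27,0,0,0.005],[0.27,0,0,0.005]]]' | grep wrist
python3 -c "
from h import *
go(np.r_[bolt(2,.113)[:2],.23],-126.5)"
```

```text
wrist_force: [-0.7, -0.2, -0.8]
wrist_force: [0.2, 0.3, 0.4]
wrist_force: [0.3, -0.3, 0.3]
t 32.75 at [ 0.4564 -0.1706  0.3106] yaw -126.6 q6 -35.2 units [ 0.017 -0.033  0.806] turn -0.001 F [ 0.3 -0.3  0.3] w 1.002
```

```bash

python3 -m pendant '[[[0.02,-0.03,0.4,0],[0.02,-0.03,0.8,0],[0.02,-0.03,0.8,0]]]' | grep -E "tcp|wrist" && python3 -m pendant '[[[0,0,0,0],[0,0,0,0],[0,0,0,0],[0,0,0,0],[0,0,0,0],[0,0,0,0],[0,0,0,0],[0,0,0,0]]]' 0.85 | grep -E "tcp|wrist" && python3 -m pendant '[[[0,0,0,0],[0,0,0,0],[0,0,0,0],[0,0,0,0],[0,0,0,0]]]' | grep -E "tcp|wrist|width"
python3 -m pendant '[[[-0.01,0,0,0],[-0.02,-0.01,0,0],[-0.02,-0.01,0,0]]]' | grep -E "tcp|wrist|width"
python3 -m pendant '[[[-0.01,0,0,0],[-0.02,-0.01,0,0],[-0.02,-0.01,0,0]]]' | grep -E "tcp|wrist|width"
```

```text
tcp_pos: [0.4538, -0.1732, 0.2254]
wrist_force: [0.0, 0.7, -0.4]
tcp_pos: [0.4571, -0.1746, 0.2306]
wrist_force: [0.1, 0.0, 0.3]
tcp_pos: [0.4584, -0.1754, 0.2307]
wrist_force: [3.2, -4.2, -2.7]
gripper_width: 0.224
tcp_pos: [0.4593, -0.1748, 0.2307]
wrist_force: [0.5, -4.8, -0.9]
gripper_width: 0.221
tcp_pos: [0.4605, -0.174, 0.2306]
wrist_force: [-1.4, -5.9, -0.2]
gripper_width: 0.224
```

```bash

for k in 1; do python3 -m pendant '[[[-0.02,-0.01,0,0],[-0.02,-0.01,0,0],[-0.02,-0.01,0,0]]]' | grep -E "tcp|wrist|width"
python3 -m pendant '[[[-0.02,-0.01,0,0],[-0.02,-0.01,0,0],[-0.02,-0.01,0,0]]]' | grep -E "tcp|wrist|width"
python3 -m pendant '[[[-0.02,-0.01,0,0],[-0.02,-0.01,0,0],[-0.02,-0.01,0,0]]]' | grep -E "tcp|wrist|width"; done
```

```text
tcp_pos: [0.4618, -0.173, 0.2306]
wrist_force: [-2.0, -5.4, -0.3]
gripper_width: 0.222
tcp_pos: [0.4621, -0.1729, 0.2306]
wrist_force: [-5.3, -8.4, 1.7]
gripper_width: 0.226
tcp_pos: [0.4622, -0.1727, 0.2306]
wrist_force: [-9.4, -11.0, 3.5]
gripper_width: 0.226
```

Bolt 2 did move in about 4 mm and is now hard against its stop at 14 N. I'll release, and press bolt 1 the same way to be sure, since it saw no clear inward load.

```bash

python3 -m pendant '[[[0,0,0,0],[0,0,0,0],[0,0,0,0],[0,0,0,0],[0,0,0,0],[0,0,0,0],[0,0,0,0],[0,0,0,0]]]' 0 | grep wrist && python3 -m pendant '[[[0,0,0,0],[0,0,0,0],[0,0,0,0],[0,0,-0.35,0],[0,0,-0.8,0],[0,0,-0.8,0]]]' | grep wrist
python3 -m pendant '[[[-0.4,0,0,-0.07],[-0.8,0,0,-0.14],[-1,0,0,-0.21],[-1,0,0,-0.28],[-1,0,0,-0.35],[-1,0,0,-0.42],[-1,0,0,-0.5],[-1,0,0,-0.51]]]' | grep wrist
python3 -c "
from h import *
go(np.r_[bolt(1,.113)[:2],.23],-67.5)"
```

```text
wrist_force: [0.2, -1.1, 0.3]
wrist_force: [0.1, -0.4, -0.5]
wrist_force: [-0.0, 0.0, -0.4]
t 38.05 at [ 0.5267 -0.0892  0.3102] yaw -68.1 q6 14.1 units [-0.66  -0.306  0.802] turn -0.005 F [-0.   0.  -0.4] w 1.001
```

```bash

python3 -m pendant '[[[-0.4,-0.2,0,0],[-0.66,-0.31,0,0],[-0.66,-0.31,0,0],[-0.66,-0.31,0,0],[-0.66,-0.31,0.4,0],[-0.66,-0.31,0.8,0],[-0.66,-0.31,0.8,0]]]' | grep -E "tcp|wrist" && python3 -m pendant '[[[0,0,0,0],[0,0,0,0],[0,0,0,0],[0,0,0,0],[0,0,0,0],[0,0,0,0],[0,0,0,0],[0,0,0,0]]]' 0.85 | grep -E "tcp|wrist" && python3 -m pendant '[[[0,0,0,0],[0,0,0,0],[0,0,0,0],[0,0,0,0],[0,0,0,0]]]' | grep -E "tcp|wrist|width"
python3 -m pendant '[[[0.01,0,0,0],[0.02,0.01,0,0],[0.02,0.01,0,0]]]' | grep -E "tcp|wrist|width"
python3 -m pendant '[[[0.01,0,0,0],[0.02,0.01,0,0],[0.02,0.01,0,0]]]' | grep -E "tcp|wrist|width"
```

```text
tcp_pos: [0.527, -0.0178, 0.2251]
wrist_force: [-0.2, 0.6, 0.5]
tcp_pos: [0.531, -0.0165, 0.2306]
wrist_force: [-0.1, 0.3, -1.0]
tcp_pos: [0.532, -0.016, 0.2306]
wrist_force: [5.0, 1.7, -2.2]
gripper_width: 0.226
tcp_pos: [0.5321, -0.0172, 0.2306]
wrist_force: [5.7, 5.8, -2.9]
gripper_width: 0.228
tcp_pos: [0.5322, -0.0175, 0.2306]
wrist_force: [5.4, 11.9, -1.7]
gripper_width: 0.225
```

Bolt 1 is home. I'll re-tighten it while holding it inward, then do the same on bolt 2, because the re-grip yaw might have backed its nut off slightly.

```bash

python3 -m pendant '[[[0,0,0,0.03],[0,0,0,0.06],[0,0,0,0.06],[0,0,0,0.06]]]' | grep -E "tcp|wrist|width"; python3 -c "
from h import *
go(bolt(1,.113),-66.3);print(sense()['moment'])"
python3 -m pendant '[[[0,0,0,0],[0,0,0,0],[0,0,0,0],[0,0,0,0],[0,0,0,0],[0,0,0,0],[0,0,0,0],[0,0,0,0]]]' 0 | grep wrist && python3 -m pendant '[[[0,0,0,0],[0,0,0,0],[0,0,0,0],[0,0,-0.35,0],[0,0,-0.8,0],[0,0,-0.8,0]]]' | grep wrist
python3 -m pendant '[[[0.4,0.2,0,0.07],[0.7,0.3,0,0.14],[0.7,0.3,0,0.21],[0.7,0.3,0,0.28],[0.7,0.3,0,0.35],[0.7,0.3,0,0.42],[0.7,0.3,0,0.47],[0.7,0.3,0,0.47]]]' | grep wrist
python3 -c "
from h import *
go(np.r_[bolt(2,.113)[:2],.23],-128)"
```

```text
tcp_pos: [0.5324, -0.0179, 0.2308]
wrist_force: [4.9, 10.2, -2.3]
gripper_width: 0.246
t 41.05 at [ 0.5324 -0.0179  0.2308] yaw -74.8 q6 -0.2 units [-0.019  0.014 -0.172] turn -0.074 F [ 4.9 10.2 -2.3] w 0.246
[ 2.89072258 -1.34563538  1.00194708]
wrist_force: [0.0, -0.2, 0.0]
wrist_force: [-0.2, 0.0, 0.2]
wrist_force: [-0.1, -0.3, -0.4]
t 43.25 at [ 0.5197 -0.0963  0.3105] yaw -128.9 q6 -46.0 units [ 0.991 -0.008  0.805] turn -0.008 F [-0.1 -0.3 -0.4] w 1.001
```

```bash

python3 -m pendant '[[[0.4,0,0,0],[0.8,0,0,0],[0.98,-0.01,0,0],[0.98,-0.01,0,0],[0.98,-0.01,0.4,0],[0.98,-0.01,0.8,0],[0.98,-0.01,0.8,0]]]' | grep -E "tcp|wrist" && python3 -m pendant '[[[0,0,0,0],[0,0,0,0],[0,0,0,0],[0,0,0,0],[0,0,0,0],[0,0,0,0],[0,0,0,0],[0,0,0,0]]]' 0.85 | grep -E "tcp|wrist" && python3 -m pendant '[[[0,0,0,0],[0,0,0,0],[0,0,0,0],[0,0,0,0],[0,0,0,0]]]' | grep -E "tcp|wrist|width"
python3 -m pendant '[[[-0.02,-0.01,0,0],[-0.04,-0.01,0,0.03],[-0.04,-0.01,0,0.06],[-0.04,-0.01,0,0.06],[-0.04,-0.01,0,0.06]]]' | grep -E "tcp|wrist|width"
 python3 -c "
from h import *
go(bolt(2,.113),-126.3);print(sense()['moment'])"
```

```text
tcp_pos: [0.4556, -0.1721, 0.2254]
wrist_force: [0.4, 1.1, 0.2]
tcp_pos: [0.4589, -0.1732, 0.2306]
wrist_force: [-0.1, -0.3, 0.2]
tcp_pos: [0.4606, -0.1743, 0.2307]
wrist_force: [4.5, -5.2, -3.0]
gripper_width: 0.228
tcp_pos: [0.4614, -0.1732, 0.2307]
wrist_force: [-1.4, -10.9, -1.0]
gripper_width: 0.252
t 45.75 at [ 0.4614 -0.1732  0.2307] yaw -135.6 q6 -44.3 units [ 0.029  0.018 -0.173] turn -0.081 F [ -1.4 -10.9  -1. ] w 0.252
[-2.73533694  0.12845276  0.76880924]
```

```bash

python3 -m pendant '[[[0,0,0,0],[0,0,0,0],[0,0,0,0],[0,0,0,0],[0,0,0,0],[0,0,0,0],[0,0,0,0],[0,0,0,0]]]' 0 | grep wrist && python3 -m pendant '[[[0,0,0,0],[0,0,0,0],[0,0,0,0],[0,0,-0.35,0],[0,0,-0.8,0],[0,0,-0.8,0]]]' | grep wrist
python3 -m pendant '[[[-0.4,0.35,0,0],[-0.85,0.7,0,0],[-0.85,0.7,0,0]]]' | grep wrist; python3 -m pendant '[[[-0.4,0.35,0,0],[-0.85,0.7,0,0],[-0.85,0.7,0,0]]]' | grep wrist; python3 -m pendant '[[[-0.4,0.35,0,0],[-0.85,0.7,0,0],[-0.85,0.7,0,0],[-0.85,0.7,0,0],[-0.85,0.7,0,0]]]' | grep tcp
python3 -c "
from h import *
a,b=optics.capture('scene')[:,:,::-1],optics.capture('top')[:,:,::-1]
cv2.imwrite('pics/s9.png',np.hstack([cv2.resize(a[150:270,180:300],(400,400),interpolation=2),cv2.resize(b[170:290,250:370],(400,400),interpolation=2)]))"
```

```text
wrist_force: [-0.4, 0.1, 0.8]
wrist_force: [0.4, 0.0, 0.8]
wrist_force: [0.3, -0.8, -0.4]
wrist_force: [-0.7, -1.4, 0.3]
tcp_pos: [0.4983, 0.1566, 0.3103]
```

View pics/s9.png

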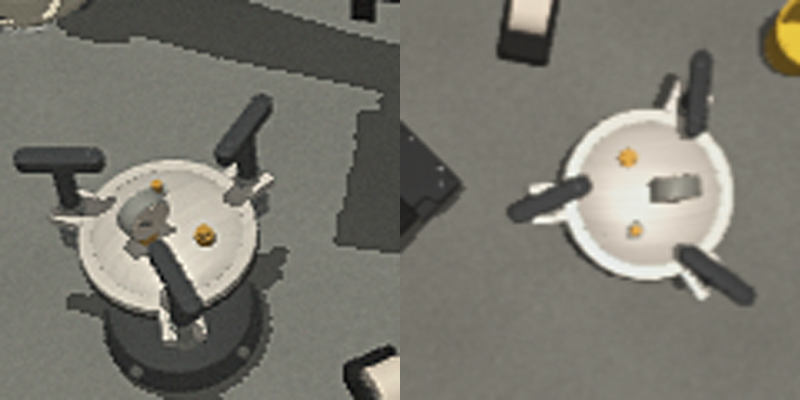

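The final picture shows all three bars turned to their stops. Bolt 2's bar has shifted inward (top crop centre about (716,275), scene crop (60,159)), bolts 1 and 3 are upright, and the gripper is clear.

```bash
python3 -c "
from station import r,sense
print(r.finish_job(),sense()['time_s'])"
```

```text
the job is handed in; nothing more can be done
the job is handed in; nothing more can be done
```

I swung bolt 1 up home in its slot, then turned all three T-nuts clockwise to their stops and let go. I handed the job in at about 48 s, with the three bolts upright and the robot clear. The hand-in gave no verdict. I steered clear of the housings, tumbler and tape dispenser but did not measure their positions afterwards. Bolt 2 was pulled about 4 mm outward while I tightened it, so I pressed bolts 2 and 1 back home and re-tightened both.

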